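Sort torch cells by length into the charging docks

TASK

Put the four loose rechargeable cells on charge: sort them by length, the two long ones into the empty bays of the long dock and the two short ones into those of the short dock. Each must sit level and fully down in its cradle, held between the spring contact (at its flat end) and the fixed contact on the far side (at its button end); ease them in past the spring, never force them. Leave the torch, the tape and the screwdriver where they lie.

Things in the scene. Friction and masses are not known exactly. Their poses are not given: they have to be found in the camera images.
- cell_long_1: one of the two long cells: round, 18.5 mm diameter, 65 mm long overall, petrol-blue wrap, lying loose on the bench (it rolls). Origin at its middle on its axis; x runs along the axis to the button (plus) end. The other end is flat steel, with a thin black ring near it. Long and short cells differ in length alone
- cell_long_1_plus (a point): the tip of the steel button of cell_long_1 (7 mm wide, 2 mm proud, white band round the wrap close by), 32.5 mm from its middle
- cell_long_2: one of the two long cells: round, 18.5 mm diameter, 65 mm long overall, petrol-blue wrap, lying loose on the bench (it rolls). Origin at its middle on its axis; x runs along the axis to the button (plus) end. The other end is flat steel, with a thin black ring near it. Long and short cells differ in length alone
- cell_long_2_plus (a point): the tip of the steel button of cell_long_2 (7 mm wide, 2 mm proud, white band round the wrap close by), 32.5 mm from its middle
- cell_short_1: one of the two short cells: round, 18.5 mm diameter, 50 mm long overall, petrol-blue wrap, lying loose on the bench (it rolls). Origin at its middle on its axis; x runs along the axis to the button (plus) end. The other end is flat steel, with a thin black ring near it. Long and short cells differ in length alone
- cell_short_1_plus (a point): the tip of the steel button of cell_short_1 (7 mm wide, 2 mm proud, white band round the wrap close by), 25 mm from its middle
- cell_short_2: one of the two short cells: round, 18.5 mm diameter, 50 mm long overall, petrol-blue wrap, lying loose on the bench (it rolls). Origin at its middle on its axis; x runs along the axis to the button (plus) end. The other end is flat steel, with a thin black ring near it. Long and short cells differ in length alone
- cell_short_2_plus (a point): the tip of the steel button of cell_short_2 (7 mm wide, 2 mm proud, white band round the wrap close by), 25 mm from its middle
- dock_long: charging dock for long (65 mm) cells: dark unit fixed to the bench, 116 x 163 mm, base 14 mm high, three bays in a row 55 mm apart along y; the middle one holds a cell that is part of the dock. Origin on the bench under the middle of the middle bay; z up, x from the spring contacts (near the robot) to the fixed contacts (far side)
- dock_long_left (a point): the empty left-hand (+y) bay of dock_long: where the middle of a seated cell lies, 37 mm above the bench, axes as the dock's. The cell lies along x in a V cradle only 15 mm wide, so fingers pass down both its sides to the base. Squeezed by the spring, a cell stays at the height where it is let go: lower it until the cradle is felt
- dock_long_right (a point): the empty right-hand (-y) bay of dock_long: same as the left-hand one. A level cell cannot be lowered in, the bay is 4 mm too short: its flat end goes in low and slanting, pushes the spring contact back, then the button end swings down in front of the wall
- dock_long_wall (a point): top of the inner face of dock_long's far wall at the middle bay: 41 mm above the bench (4 mm above a seated cell's axis), 32.5 mm from the bays' middles. The wall runs across all bays, 12 mm thick, marked with plus signs; it carries the fixed contacts for the buttons
- dock_long_tip_left (a point): tip of the domed spring contact (13 mm wide, on a rod) at the near end of dock_long's left-hand bay, on the cell's axis; moves with it. Free it is 28.5 mm from the bay's middle; it slides back up to 15 mm towards the robot (2.5 N at first, 7.7 N fully back). The housing behind it, 44 mm high, begins 48.5 mm from the bay's middle
- dock_long_tip_right (a point): tip of the domed spring contact (13 mm wide, on a rod) at the near end of dock_long's right-hand bay, on the cell's axis; moves with it. Free it is 28.5 mm from the bay's middle; it slides back up to 15 mm towards the robot (2.5 N at first, 7.7 N fully back). The housing behind it, 44 mm high, begins 48.5 mm from the bay's middle
- dock_short: charging dock for short (50 mm) cells: dark unit fixed to the bench, 101 x 163 mm, base 14 mm high, three bays in a row 55 mm apart along y; the middle one holds a cell that is part of the dock. Origin on the bench under the middle of the middle bay; z up, x from the spring contacts (near the robot) to the fixed contacts (far side)
- dock_short_left (a point): the empty left-hand (+y) bay of dock_short: where the middle of a seated cell lies, 37 mm above the bench, axes as the dock's. The cell lies along x in a V cradle only 15 mm wide, so fingers pass down both its sides to the base. Squeezed by the spring, a cell stays at the height where it is let go: lower it until the cradle is felt
- dock_short_right (a point): the empty right-hand (-y) bay of dock_short: same as the left-hand one. A level cell cannot be lowered in, the bay is 4 mm too short: its flat end goes in low and slanting, pushes the spring contact back, then the button end swings down in front of the wall
- dock_short_wall (a point): top of the inner face of dock_short's far wall at the middle bay: 41 mm above the bench (4 mm above a seated cell's axis), 25 mm from the bays' middles. The wall runs across all bays, 12 mm thick, marked with plus signs; it carries the fixed contacts for the buttons
- dock_short_tip_left (a point): tip of the domed spring contact (13 mm wide, on a rod) at the near end of dock_short's left-hand bay, on the cell's axis; moves with it. Free it is 21 mm from the bay's middle; it slides back up to 15 mm towards the robot (2.5 N at first, 7.7 N fully back). The housing behind it, 44 mm high, begins 41 mm from the bay's middle
- dock_short_tip_right (a point): tip of the domed spring contact (13 mm wide, on a rod) at the near end of dock_short's right-hand bay, on the cell's axis; moves with it. Free it is 21 mm from the bay's middle; it slides back up to 15 mm towards the robot (2.5 N at first, 7.7 N fully back). The housing behind it, 44 mm high, begins 41 mm from the bay's middle
- torch: bystander: black torch 113 mm long, 36 mm thick, lying loose on the bench at the left
- tape_3: bystander: small roll of black tape, 53 mm across, 19 mm high, lying loose
- screwdriver_b: bystander: blue screwdriver, 192 mm long, lying loose
Mind the look-alikes: they are no part of the job. What is shaped like the cell_long_1 but purple is not meant.

How it is judged (in metres and radians):
At the end, for the whole second after the job is handed in: Each long cell lies in an empty bay of the long dock and each short cell in one of the short dock: its middle within 3 mm of the bay's point in x and y and 2 mm in height, its axis within 0.05 rad of the bay's, button towards the fixed contact on the far side, and at rest (((x of cell_long_1 in the frame of dock_long_left between -0.003 and 0.003 m and y of cell_long_1 in the frame of dock_long_left between -0.003 and 0.003 m and z of cell_long_1 in the frame of dock_long_left between -0.002 and 0.002 m and x of cell_long_1_plus in the frame of dock_long_left above 0 m and angle between the x axis of cell_long_1 and the x axis of dock_long_left, either way round below 0.05 rad) or (x of cell_long_1 in the frame of dock_long_right between -0.003 and 0.003 m and y of cell_long_1 in the frame of dock_long_right between -0.003 and 0.003 m and z of cell_long_1 in the frame of dock_long_right between -0.002 and 0.002 m and x of cell_long_1_plus in the frame of dock_long_right above 0 m and angle between the x axis of cell_long_1 and the x axis of dock_long_right, either way round below 0.05 rad)) and ((x of cell_long_2 in the frame of dock_long_left between -0.003 and 0.003 m and y of cell_long_2 in the frame of dock_long_left between -0.003 and 0.003 m and z of cell_long_2 in the frame of dock_long_left between -0.002 and 0.002 m and x of cell_long_2_plus in the frame of dock_long_left above 0 m and angle between the x axis of cell_long_2 and the x axis of dock_long_left, either way round below 0.05 rad) or (x of cell_long_2 in the frame of dock_long_right between -0.003 and 0.003 m and y of cell_long_2 in the frame of dock_long_right between -0.003 and 0.003 m and z of cell_long_2 in the frame of dock_long_right between -0.002 and 0.002 m and x of cell_long_2_plus in the frame of dock_long_right above 0 m and angle between the x axis of cell_long_2 and the x axis of dock_long_right, either way round below 0.05 rad)) and ((x of cell_short_1 in the frame of dock_short_left between -0.003 and 0.003 m and y of cell_short_1 in the frame of dock_short_left between -0.003 and 0.003 m and z of cell_short_1 in the frame of dock_short_left between -0.002 and 0.002 m and x of cell_short_1_plus in the frame of dock_short_left above 0 m and angle between the x axis of cell_short_1 and the x axis of dock_short_left, either way round below 0.05 rad) or (x of cell_short_1 in the frame of dock_short_right between -0.003 and 0.003 m and y of cell_short_1 in the frame of dock_short_right between -0.003 and 0.003 m and z of cell_short_1 in the frame of dock_short_right between -0.002 and 0.002 m and x of cell_short_1_plus in the frame of dock_short_right above 0 m and angle between the x axis of cell_short_1 and the x axis of dock_short_right, either way round below 0.05 rad)) and ((x of cell_short_2 in the frame of dock_short_left between -0.003 and 0.003 m and y of cell_short_2 in the frame of dock_short_left between -0.003 and 0.003 m and z of cell_short_2 in the frame of dock_short_left between -0.002 and 0.002 m and x of cell_short_2_plus in the frame of dock_short_left above 0 m and angle between the x axis of cell_short_2 and the x axis of dock_short_left, either way round below 0.05 rad) or (x of cell_short_2 in the frame of dock_short_right between -0.003 and 0.003 m and y of cell_short_2 in the frame of dock_short_right between -0.003 and 0.003 m and z of cell_short_2 in the frame of dock_short_right between -0.002 and 0.002 m and x of cell_short_2_plus in the frame of dock_short_right above 0 m and angle between the x axis of cell_short_2 and the x axis of dock_short_right, either way round below 0.05 rad)) and linear speed of each of cell_long_1, cell_long_2, cell_short_1, cell_short_2 below 0.02 m/s); the robot touches nothing.
It fails at once if the torch, the tape roll or the screwdriver is moved by more than 30 mm (distance of any of torch, tape_3, screwdriver_b from where it was at the start of the episode above 0.03 m).
It fails at once if a cell is forced against its dock with more than 60 N (contact force between any of cell_long_1, cell_long_2, cell_short_1, cell_short_2 and dock_long above 60 N or contact force between any of cell_long_1, cell_long_2, cell_short_1, cell_short_2 and dock_short above 60 N).
It also fails if it takes over 72 s, if anything falls off the work surface, if the arm or the gripper's body presses on something with over 40 N, if the wrist force passes 120 N, or if a joint passes its speed limit or range.

ROBOT

A 6-joint arm with a two-finger parallel gripper is mounted at the origin on the work surface; the furniture and walls round the work are solid. World frame = base frame: x ahead of the robot, y to its left, z up, the work surface at z = 0. Lengths are in mm, angles in rad, forces in N, time in s.
With the tool pointing down it reaches from about 350 to 975 mm from the base axis. Payload 7.1 kg.
Tool frame: the origin (TCP) lies midway between the tips of the shut fingers; the grasp point (between the pads) lies 19 mm behind it; z points along the fingers, y is the line along which they close (so a half turn about z gives the same grasp; the last joint's range is limited). The gripper opens to 88 mm and grips with 3 to 60 N. Pads are 20 mm wide; open, the fingers measure 115 mm over their backs; the gripper's body (75 mm by 178 mm) begins 61 mm behind the grasp point.
Start: joints at [1.266, 0.423, 1.63, -0, 1.089, -0.019], TCP at [176.171, 599.64, 222.675] pointing down, gripper open.
Joint ranges: [-3, 3], [-0.9, 2.11], [0.09, 2.58], [-1.31, 4.45], [0.11, 2.69], [-2.54, 2.54]. Speed limits (rad/s): [2.39, 2.39, 3.01, 3.14, 3.14, 3.14].

INTERFACE

Orientations are given as a rotation vector (axis times angle).
In Python, from workcell import ctrl gives the robot as it stands.
- The arm moves only by the shell command python3 -m pendant 'ROWS'. ROWS is a JSON object of lists of equal length, an entry for each row: "grip": the opening, from -1 (shut) to 1 (fully open); "linear": the shift along the tool's x, y, z in mm, a list of three; "angular": the turn, a rotation vector about the tool's x, y, z in rad, a list of three. In form: {"grip": [grip, ...], "linear": [[tx, ty, tz], ...], "angular": [[ax, ay, az], ...]}. A call has 1 to 12 rows; each row shifts and turns the commanded pose from where the row before left it, along the tool's axes as they then stand; what a row does not reach is not made up. A row lasts 1/12 s, in which the tool goes at most 41.7 mm and 7.16 degrees, less where a joint would pass 70% of its speed; a pose out of reach is approached as far as the arm can. A call with a gripper value outside its range is refused whole. The fingers move at their own pace and stop on an object; the grip force is fixed at half the most. Time passes only in rows, so rows that do not move let the fingers close. It gives the time, the measured TCP pose, the force, the opening and the grip force at its end, in the units of the state.
- ctrl.get_obs(): the state, without advancing time (a new reading comes with each control period).
- ctrl.get_image(name): name is "scene" or "top"; returns the picture (400x640x3 uint8, red, green, blue); there is no depth.
- ctrl.camera_params(name): a dict with "vfov" (degrees; the focal length in pixels is half the picture's height over the tangent of half this angle, whatever the lens; pixels are square), "cx", "cy" (the principal point, pixels), "R" (3x3) and "t" (3): a world point X has camera coordinates R X + t. Camera axes: x right, y down, z forward; pixel columns grow to the right and rows downward; lengths in mm; the calibration is good to about 2 mm. A picture is of the moment at which its call begins. camera_params takes no time and is no camera call.
- ctrl.close_job(): hands the job in; it is judged then, once.
The state is a dict: "t": time; "qpos": joint angles; "qvel": joint speeds; "joint_torque": joint torques, N m; "ee_pos": TCP position; "orientation": TCP orientation; "ft_force": force on the tool from outside, world axes, zero at the start; "moment": the same for the moment, N m; "width": finger opening in mm; "grasp_force": force on a finger pad.
Only numpy, scipy, OpenCV 4.12 (cv2) and the standard library are available. Lean on these libraries where they do the work, as an engineer would, in place of code of your own. Each camera call takes 0.05 s, during which the arm holds its last target. There are 200 camera calls.

## Working session

There is one attempt and no reset: what is moved stays moved. The work goes in short steps, Python scripts to look and compute and a shell command to move; the robot and the scene stay as the last step left them, time stands still between calls to the robot, and variables do not carry over. Pictures are saved under pics/ and viewed, at most 10 in all, crops included, and the job is handed in when it is done.

```bash
mkdir -p pics; ls
python3 - <<'E'
from workcell import ctrl
import cv2,numpy as np
for n in("top","scene"):
    im=ctrl.get_image(n); cv2.imwrite(f"pics/{n}0.png",im[:,:,::-1])
    p=ctrl.camera_params(n); print(n,p)
o=ctrl.get_obs();print(o)
E
```

```text
pics
top {'vfov': 52.25089698517483, 'cx': 318.9388108325133, 'cy': 205.15912535532576, 'R': array([[ 0.02032473, -0.99979089, -0.00225366],
       [-0.98390499, -0.01960142, -0.17761408],
       [ 0.17753277,  0.00582735, -0.98409764]]), 't': array([-24.82387131, 509.24935769, 918.44953552])}
scene {'vfov': 54.84774630844623, 'cx': 325.6483779898322, 'cy': 202.14151395540006, 'R': array([[ 0.53418482, -0.84530587,  0.01022561],
       [-0.42824654, -0.28101678, -0.85885649],
       [ 0.72887   ,  0.45440902, -0.51211421]]), 't': array([-254.72632165,  253.44061707,  540.11276711])}
{'t': 0.1, 'qpos': array([ 1.26599582e+00,  4.23762770e-01,  1.63063326e+00,  3.05823036e-05,
        1.08859332e+00, -1.89467981e-02]), 'qvel': array([-0.00105554, -0.00162452,  0.00019881, -0.00119608, -0.00064387,
       -0.00041309]), 'joint_torque': array([-5.22613846e-04, -5.45611775e+01, -2.74326718e+01,  6.44217641e-02,
        1.89283997e-02, -2.92934897e-05]), 'ee_pos': array([176.01585753, 599.16492406, 221.9727278 ]), 'orientation': array([-4.47476852e-01, -3.10930570e+00,  2.15820903e-03]), 'ft_force': array([-0.01719365,  0.46984601, -0.03569043]), 'moment': array([-0.03812047, -0.02270307,  0.0271798 ]), 'grasp_force': 0.0, 'width': 88.02440257689985}
```

View pics/top0.png

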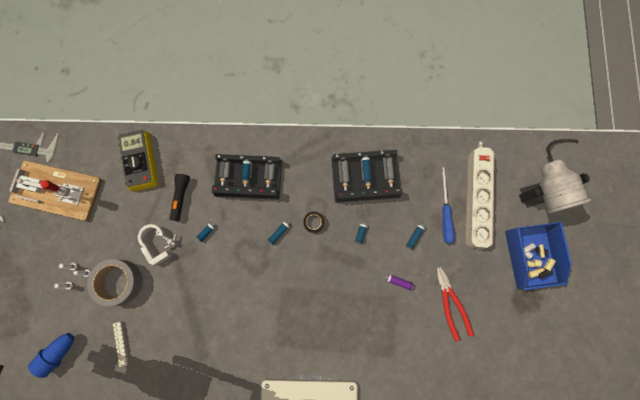

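View pics/scene0.png

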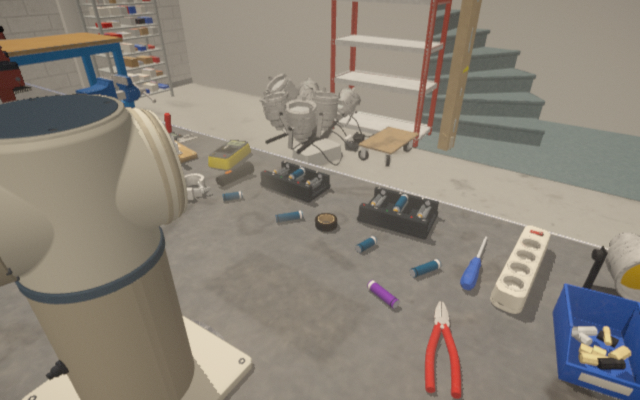

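Candidates (top view): blue cells at (206,232), (279,233), (361,233) and (416,237). The purple cell at (400,282) is a decoy, and the blue cells in the middle bays at (247,170) and (366,170) belong to the docks. I'll check these choices and the docks in close crops.

Run:
```python
import cv2,numpy as np
im=cv2.imread("pics/top0.png")
def crop(n,x0,y0,w,h,s):
    c=cv2.resize(im[y0:y0+h,x0:x0+w],None,fx=s,fy=s,interpolation=cv2.INTER_CUBIC)
    for k in range(0,w,10):
        cv2.line(c,(k*s,0),(k*s,6 if (x0+k)%50 else 14),(0,255,255),1)
        if k%20==0: cv2.putText(c,str(x0+k),(k*s,24),0,.35,(0,255,255),1)
    for k in range(0,h,10):
        cv2.line(c,(0,k*s),(6,k*s),(0,255,255),1); cv2.putText(c,str(y0+k),(8,k*s+4),0,.35,(0,255,255),1)
    cv2.imwrite(f"pics/{n}.png",c)
crop("cl",190,145,110,105,7-2) if 0 else crop("cl",195,147,100,99,6)
crop("cr",325,145,105,107,5) if 0 else crop("cr",325,147,110,100,6)
```

```text
(no output)
```

View pics/cl.png

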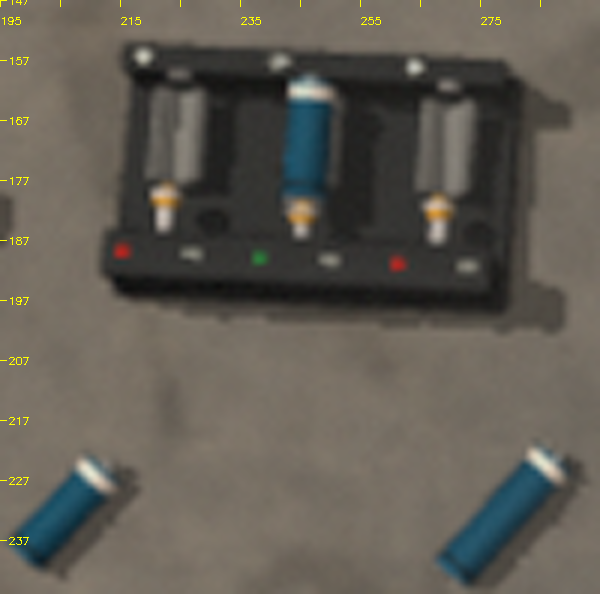

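View pics/cr.png

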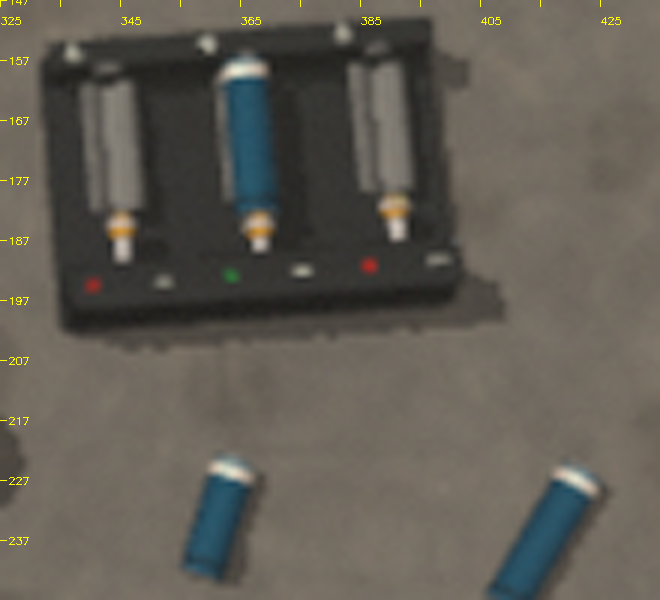

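Top crop: the left dock at (247,176) has a middle cell about 20 px long, so it is the short dock; the right one at (366,175) has about 27 px, so it is the long dock. The loose cells are short at (206,232) and (361,233), long at (279,233) and (416,237), all with the white (button) end pointing up (+x). Now I'll fit the poses.

```bash
cat > h.py <<'E'
from workcell import ctrl
import numpy as np,cv2
from scipy.optimize import least_squares
from scipy.spatial.transform import Rotation as Ro
P={n:ctrl.camera_params(n) for n in("top","scene")}
def proj(X,n="top"):
    p=P[n];f=200/np.tan(np.radians(p["vfov"]/2));c=np.atleast_2d(X)@p["R"].T+p["t"]
    return c[:,:2]/c[:,2:]*f+[p["cx"],p["cy"]]
def unproj(u,z,n="top"):
    p=P[n];f=200/np.tan(np.radians(p["vfov"]/2));u=np.atleast_2d(u)
    d=np.c_[(u-[p["cx"],p["cy"]])/f,np.ones(len(u))]@p["R"];C=-p["R"].T@p["t"]
    return C+d*((z-C[2])/d[:,2])[:,None]
def fr(q,X):
    c,s=np.cos(q[2]),np.sin(q[2]);X=np.atleast_2d(X)
    return np.c_[q[0]+c*X[:,0]-s*X[:,1],q[1]+s*X[:,0]+c*X[:,1],X[:,2]]
E
cat > m.py <<'E'
from h import *
cl=lambda x,y:(195+x/6-.5+.08,147+y/6-.5+.08); cr=lambda x,y:(325+x/6-.42,147+y/6-.42)
def dock(name,pts,L):
    X=np.array([p[0] for p in pts],float);u=np.array([p[1] for p in pts])
    q=least_squares(lambda q:(proj(fr(q,X))-u).ravel(),[500,0,0],loss='soft_l1').x
    print(name,q.round(3),"res px",(proj(fr(q,X))-u).round(1).tolist())
    for b,y in(("left",55),("right",-55)): print("  ",b,fr(q,[0,y,37])[0].round(1))
    print("  scene px mid cell",proj(fr(q,[0,0,46]),"scene").round(0))
dock("short",[((-21,55,37),cl(165,184)),((-21,-55,37),cl(437,196)),((-25,0,37),cl(302,200)),((24,0,37),cl(310,82)),
 ((37,81.5,41),cl(123,44)),((37,-81.5,41),cl(510,66)),((-64,-81.5,44),cl(500,291)),((-64,81.5,44),cl(112,276))],50)
dock("long",[((-28.5,55,37),cr(121,215)),((-28.5,-55,37),cr(394,196)),((-32.5,0,37),cr(259,215)),((31,0,37),cr(243,60)),
 ((44.5,81.5,41),cr(44,46)),((44.5,-81.5,41),cr(432,18)),((-71.5,-81.5,44),cr(460,283)),((-71.5,81.5,44),cr(62,312))],65)
for n,a,b in(("S1",cl(30,555),cl(98,466)),("L1",cl(457,572),cl(548,458)),("S2",cr(203,568),cr(233,467)),("L2",cr(508,598),cr(580,478))):
    A,B=unproj([a,b],9.25); d=B-A; l=np.hypot(*d[:2]); u=d/l
    full=65 if l>55 else 50
    M=B+u*(2-full/2) if 0 else (A+B)/2+u*1
    print(n,"len",l.round(1),"mid",M.round(1),"yaw",np.arctan2(d[1],d[0]).round(3),"scene",proj(M,"scene").round(0))
E
python3 m.py
```

```text
short [ 594.818  164.214 -251.348] res px [[0.5, 0.0], [0.6, -0.2], [0.3, -0.1], [0.4, -0.0], [-1.8, -0.6], [0.6, -1.7], [-0.3, 1.3], [-3.9, 1.1]]
   left [596.  219.2  37. ]
   right [593.7 109.2  37. ]
  scene px mid cell [[297. 169.]]
long [ 602.07  -126.961   37.79 ] res px [[-0.3, -0.2], [-0.4, -0.2], [-0.4, -0.2], [-0.1, 0.3], [-0.7, -0.9], [1.4, -0.8], [2.1, 1.3], [0.0, 1.3]]
   left [597.1 -72.2  37. ]
   right [ 607.1 -181.7   37. ]
  scene px mid cell [[401. 199.]]
S1 len 44.4 mid [446.2 259.6   9.2] yaw -0.598 scene [[233. 195.]]
L1 len 58.6 mid [448.   82.1   9.2] yaw -0.641 scene [[289. 215.]]
S2 len 42.9 mid [ 451.1 -117.8    9.2] yaw -0.284 scene [[366. 243.]]
L2 len 57.6 mid [ 445.4 -249.5    9.2] yaw -0.549 scene [[426. 267.]]
```

```bash
cat > d.py <<'E'
# d.py x y z yaw tilt : delta from present pose: turn (old tool frame), then shift (new tool frame)
import sys
from h import *
o=ctrl.get_obs();R0=Ro.from_rotvec(o["orientation"])
def tool(psi,th):
    u=np.array([np.cos(psi)*np.cos(th),np.sin(psi)*np.cos(th),np.sin(th)]);y=np.array([-np.sin(psi),np.cos(psi),0])
    return Ro.from_matrix(np.c_[-u,y,np.cross(-u,y)])
if __name__=="__main__":
    a=list(map(float,sys.argv[1:]));R1=tool(a[3],a[4])
    print("t",o["t"],"turn",(R0.inv()*R1).as_rotvec().round(3),"shift_new",R1.inv().apply(np.array(a[:3])-o["ee_pos"]).round(1),"shift_old",R0.inv().apply(np.array(a[:3])-o["ee_pos"]).round(1))
    print("pos",o["ee_pos"].round(1),"F",o["ft_force"].round(1),"w",o["width"].round(1),"g",round(o["grasp_force"],1))
E
python3 d.py 446 259.6 60 -0.598 0
```

```text
t 0.1 turn [-0.001  0.     0.312] shift_new [-414.3 -128.6  162. ] shift_old [-354.8 -249.4  162.3]Traceback (most recent call last):
  File "d.py", line 11, in <module>
    print("pos",o["ee_pos"].round(1),"F",o["ft_force"].round(1),"w",o["width"].round(1),"g",round(o["grasp_force"],1))
                                                                    ^^^^^^^^^^^^^^^^
AttributeError: 'float' object has no attribute 'round'
```

```bash
sed -i 's/o\["width"\].round(1)/round(o["width"],1)/' d.py
python3 -m pendant '{"grip":[-0.1,-0.1,-0.1],"linear":[[0,0,0],[0,0,0],[0,0,0]],"angular":[[0,0,0.104],[0,0,0.104],[0,0,0.104]]}'
python3 -m pendant '{"grip":[-0.1,-0.1,-0.1,-0.1,-0.1,-0.1,-0.1,-0.1,-0.1,-0.1,-0.1,-0.1],"linear":[[-37.5,-11.7,14.7],[-37.5,-11.7,14.7],[-37.5,-11.7,14.7],[-37.5,-11.7,14.7],[-37.5,-11.7,14.7],[-37.5,-11.7,14.7],[-37.5,-11.7,14.7],[-37.5,-11.7,14.7],[-37.5,-11.7,14.7],[-37.5,-11.7,14.7],[-37.5,-11.7,14.7],[0,0,0]],"angular":[[0,0,0],[0,0,0],[0,0,0],[0,0,0],[0,0,0],[0,0,0],[0,0,0],[0,0,0],[0,0,0],[0,0,0],[0,0,0],[0,0,0]]}'
python3 d.py 446 259.6 4 -0.598 0
```

```text
t: 0.35
ee_pos: [176.1, 599.3, 222.2]
orientation: [-0.933, -3.0, 0.001]
ft_force: [-0.3, -0.5, -0.7]
width: 71.0
grasp_force: 0.0
t: 1.35
ee_pos: [444.9, 258.3, 59.7]
orientation: [-0.932, -2.999, 0.004]
ft_force: [-1.1, -0.5, -0.6]
width: 39.6
grasp_force: 0.0
t 1.35 turn [-0.003 -0.001 -0.005] shift_new [-0.1  1.7 55.7] shift_old [-0.2  1.9 55.7]
pos [444.9 258.3  59.7] F [-1.1 -0.5 -0.6] w 39.6 g 0.0
```

```bash
python3 -m pendant '{"grip":[-0.1,-0.1,-0.1,-0.1,-1,-1,-1,-1,-1,-1],"linear":[[0,1.5,20],[0,0,20],[0,0,16.5],[0,0,0],[0,0,0],[0,0,0],[0,0,0],[0,0,0],[0,0,0],[0,0,0]],"angular":[[0,0,0],[0,0,0],[0,0,0],[0,0,0],[0,0,0],[0,0,0],[0,0,0],[0,0,0],[0,0,0],[0,0,0]]}'
python3 -m pendant '{"grip":[-1,-1,-1,-1,-1],"linear":[[0,0,-25],[0,0,-30],[0,0,-30],[0,0,-10],[0,0,0]],"angular":[[0,0,0],[0,0,0],[0,0,0],[0,0,0],[0,0,0]]}'
python3 d.py 596 219.2 105 -0.021 0
```

```text
t: 2.18
ee_pos: [444.4, 265.1, 6.5]
orientation: [0.925, 3.001, 0.002]
ft_force: [-0.8, 0.3, 6.8]
width: 17.8
grasp_force: 30.0
t: 2.6
ee_pos: [445.4, 265.5, 103.1]
orientation: [0.924, 2.999, 0.006]
ft_force: [0.7, -0.2, -0.9]
width: 17.6
grasp_force: 30.0
t 2.6 turn [ 0.004  0.004 -0.577] shift_new [-151.5  -43.1   -1.9] shift_old [-150.5   46.5   -1.2]
pos [445.4 265.5 103.1] F [ 0.7 -0.2 -0.9] w 17.6 g 30.0
```

```bash
python3 -m pendant '{"grip":[-1,-1,-1,-1,-1,-1,-1,-1,-1,-1,-1,-1],"linear":[[0,0,0],[0,0,0],[0,0,0],[0,0,0],[0,0,0],[-30,-8.6,0],[-30,-8.6,0],[-30,-8.6,0],[-30,-8.6,0],[-30,-8.6,0],[0,0,0],[0,0,0]],"angular":[[0,0,-0.115],[0,0,-0.115],[0,0,-0.115],[0,0,-0.115],[0,0,-0.115],[0,0,0],[0,0,0],[0,0,0],[0,0,0],[0,0,0],[0,0,0],[0,0,0]]}'
python3 - <<'E'
from h import *
a=ctrl.get_image("scene");b=ctrl.get_image("top")
o=ctrl.get_obs();print(o["ee_pos"],proj(o["ee_pos"],"scene"),proj(o["ee_pos"]))
cv2.imwrite("pics/full_s.png",a[:,:,::-1]);cv2.imwrite("pics/full_t.png",b[:,:,::-1])
u=proj(o["ee_pos"],"scene")[0].astype(int);v=proj(o["ee_pos"])[0].astype(int);print(u,v)
f=lambda i,c,s:cv2.resize(i[c[1]-s:c[1]+s,c[0]-s:c[0]+s,::-1],(390,390),interpolation=cv2.INTER_CUBIC)
cv2.imwrite("pics/g1.png",np.hstack([f(a,u,39),f(b,v,39)]))
E
python3 d.py 596 219.2 105 -0.021 0
```

```text
t: 3.6
ee_pos: [592.9, 217.1, 98.4]
orientation: [-0.039, -3.139, 0.001]
ft_force: [-1.7, -0.8, -0.5]
width: 17.9
grasp_force: 30.0
[590.93597386 217.80697862  98.75444209] [[279.45022645 147.06080747]] [[217.4586146  163.83447223]]
[279 147] [217 163]
t 3.7 turn [-0.001 -0.003 -0.002] shift_new [-5.   1.5 -6.2] shift_old [-5.   1.5 -6.3]
pos [590.9 217.8  98.8] F [-0.3  0.6 -0.1] w 17.9 g 30.0
```

View pics/g1.png

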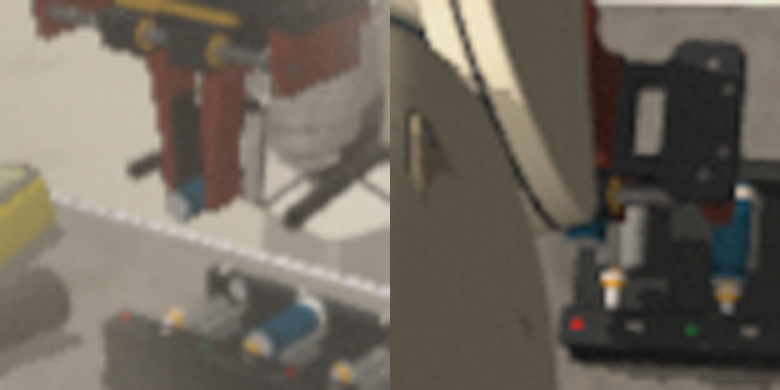

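```bash
for i in 1 2; do python3 -m pendant '{"grip":[-1],"linear":[[0,0,0]],"angular":[[0,0,0]]}' | grep -E "^t|ee_|ft"; done
python3 - <<'E'
from h import *
from scipy.optimize import least_squares
f=least_squares(lambda X:np.r_[proj(X,"scene")[0]-[275.6,149],proj(X,"top")[0]-[217.0,171.0]],[570,219,101])
print(f.x,f.fun)
for z in (98,101,104): print(unproj([275.6,149],z,"scene"),unproj([217,171],z))
print([ctrl.get_obs()["ee_pos"].round(1) for _ in range(3)])
E
```

```text
t: 3.78
ee_pos: [590.9, 218.3, 99.5]
ft_force: [-0.8, -0.5, -0.8]
t: 3.87
ee_pos: [591.4, 218.5, 100.1]
ft_force: [-0.6, -1.1, -1.1]
[574.09069974 217.51353245  99.24287319] [-0.0797996   0.00133449  0.0550702  -0.04165704]
[[576.47358441 219.24309883  98.        ]] [[574.31798059 217.96231402  98.        ]]
[[571.01666645 214.66438293 101.        ]] [[573.52862989 217.16514477 101.        ]]
[[565.5597485  210.08566703 104.        ]] [[572.7392792  216.36797552 104.        ]]
[array([591.4, 218.5, 100.1]), array([591.4, 218.5, 100.1]), array([591.4, 218.5, 100.1])]
```

```bash
cat > b.py <<'E'
# b.py bay dx dz tilt a h : TCP target so that cell mid is at (dx,dz) from bay point; a: mid ahead of TCP, h: above
import sys
from d import *
D={"sl":((594.8,164.2,-.021),55),"sr":((594.8,164.2,-.021),-55),"ll":((602.1,-127,.091),55),"lr":((602.1,-127,.091),-55)}
q,y=D[sys.argv[1]];dx,dz,th,a,h=map(float,sys.argv[2:7]);dy=float(sys.argv[7]) if len(sys.argv)>7 else 0
M=fr(q,[dx,y+dy,37+dz])[0];R1=tool(q[2],th);T=M-R1.apply([-a,0,-h])
p=o["ee_pos"];c=p+R0.apply([-a,0,-h]);f=Ro.from_euler("z",-q[2]).apply(c-fr(q,[0,y,37])[0])
ax=-R0.as_matrix()[:,0]
print("t",round(o["t"],2),"cell now in bay",f.round(1),"tilt",np.arcsin(ax[2]).round(3),"yawerr",(np.arctan2(ax[1],ax[0])-q[2]).round(3),"F",Ro.from_euler("z",-q[2]).apply(o["ft_force"]).round(1),"w",round(o["width"],1))
print("turn",(R0.inv()*R1).as_rotvec().round(3),"shift_old",R0.inv().apply(T-p).round(1),"shift_new",R1.inv().apply(T-p).round(1))
E
python3 b.py sl 6 32 0.4 5.5 1.5
```

```text
t 3.87 cell now in bay [ 0.9 -0.8 64.6] tilt -0.001 yawerr -0.001 F [-0.6 -1.1 -1.1] w 17.8
turn [-0.001 -0.401 -0.001] shift_old [-6.1  0.8 34.6] shift_new [ 7.9  0.8 34.2]
```

```bash
python3 -m pendant '{"grip":[-1,-1,-1,-1,-1,-1,-1,-1],"linear":[[-2,0.2,0],[-2,0.2,0],[-2,0.2,8],[0,0.2,8],[0,0,10],[0,0,8],[0,0,0],[0,0,0]],"angular":[[0,-0.1,0],[0,-0.1,0],[0,-0.1,0],[0,-0.1,0],[0,0,0],[0,0,0],[0,0,0],[0,0,0]]}'
python3 b.py sl 6 10.7 0.4 5.5 1.5
```

```text
t: 4.53
ee_pos: [610.6, 216.9, 70.5]
orientation: [0.036, 2.765, -0.014]
ft_force: [-1.3, -0.0, 0.6]
width: 18.2
grasp_force: 30.0
t 4.53 cell now in bay [19.2 -1.9 36.9] tilt 0.376 yawerr -0.004 F [-1.3 -0.   0.6] w 18.2
turn [-0.006 -0.024 -0.003] shift_old [21.9  2.  19.6] shift_new [22.4  1.9 19.1]
```

```bash
python3 -m pendant '{"grip":[-1,-1,-1,-1,-1,-1,-1],"linear":[[11,1,0],[11,1,0],[0,0,4],[0,0,4],[0,0,4],[0,0,0],[0,0,0]],"angular":[[0,-0.024,0],[0,0,0],[0,0,0],[0,0,0],[0,0,0],[0,0,0],[0,0,0]]}'
python3 b.py sl 6 10.7 0.4 5.5 1.5
python3 - <<'E'
from h import *
a=ctrl.get_image("scene");b=ctrl.get_image("top")
f=lambda i,c,s:cv2.resize(i[c[1]-s:c[1]+s,c[0]-s:c[0]+s,::-1],(390,390),interpolation=cv2.INTER_CUBIC)
cv2.imwrite("pics/g2.png",np.hstack([f(a,(282,165),30),f(b,(222,175),30)]))
E
```

```text
t: 5.12
ee_pos: [594.8, 219.0, 51.2]
orientation: [0.035, 2.74, -0.014]
ft_force: [-0.3, 0.2, -0.5]
width: 17.9
grasp_force: 30.0
t 5.12 cell now in bay [ 3.3 -0.2 17.8] tilt 0.402 yawerr -0.004 F [-0.3  0.2 -0.5] w 17.9
turn [-0.007  0.002 -0.003] shift_old [0.3 0.2 7.5] shift_new [0.3 0.2 7.6]
```

View pics/g2.png

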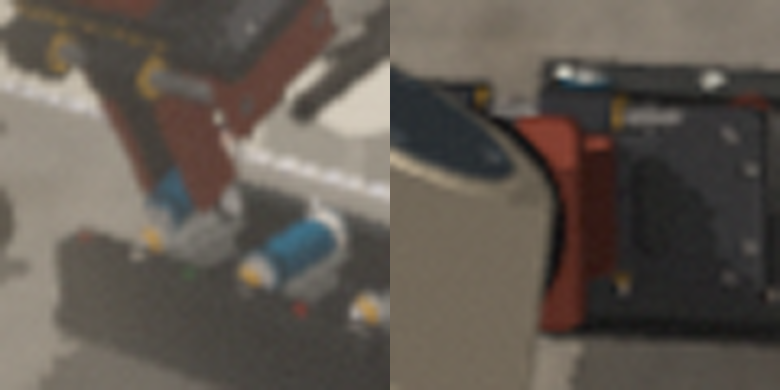

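```bash
python3 -m pendant '{"grip":[-1,-1,-1,-1,-1],"linear":[[0,0,2.5],[0,0,2.5],[0,0,2],[0,0,0],[0,0,0]],"angular":[[0,0,0],[0,0,0],[0,0,0],[0,0,0],[0,0,0]]}'
python3 b.py sl -5 10.7 0.4 5.5 1.5
python3 -c "
from h import *
print(unproj([[220.5,156.5],[222.5,157]],64))"
```

```text
t: 5.63
ee_pos: [596.6, 219.0, 44.6]
orientation: [0.034, 2.74, -0.014]
ft_force: [0.4, 0.5, -0.2]
width: 17.7
grasp_force: 30.0
t 5.63 cell now in bay [ 5.1 -0.2 11.1] tilt 0.401 yawerr -0.003 F [ 0.4  0.5 -0.2] w 17.7
turn [-0.007  0.001 -0.003] shift_old [ 9.5  0.2 -3.5] shift_new [ 9.5  0.2 -3.5]
[[618.8511776  220.99320937  64.        ]
 [617.71502856 216.17401289  64.        ]]
```

```bash
python3 -m pendant '{"grip":[-1,-1,-1,-1,-1,-1,-1],"linear":[[2,0,-0.5],[2,0,-0.7],[2,0,-0.8],[2,0,-0.8],[1.5,0,-0.6],[0,0,0],[0,0,0]],"angular":[[0,0,0],[0,0,0],[0,0,0],[0,0,0],[0,0,0],[0,0,0],[0,0,0]]}'
python3 b.py sl -4 3 0.15 5.5 1.5
```

```text
t: 6.22
ee_pos: [587.1, 219.5, 44.7]
orientation: [0.034, 2.739, -0.013]
ft_force: [5.2, -0.5, 0.5]
width: 17.8
grasp_force: 30.0
t 6.22 cell now in bay [-4.4  0.1 11.2] tilt 0.402 yawerr -0.003 F [ 5.2 -0.4  0.5] w 17.8
turn [-0.006  0.252 -0.003] shift_old [ 3.  -0.1  6.3] shift_new [ 1.4 -0.1  6.8]
```

```bash
python3 -m pendant '{"grip":[-1,-1,-1,-1,-1,-1],"linear":[[0.8,0,1.6],[0.8,0,1.6],[0.8,0,1.6],[0.6,0,1.5],[0,0,0],[0,0,0]],"angular":[[0,0.063,0],[0,0.063,0],[0,0.063,0],[0,0.063,0],[0,0,0],[0,0,0]]}'
python3 b.py sl -3.5 1 0 5.5 1.5
```

```text
t: 6.72
ee_pos: [588.6, 219.2, 38.7]
orientation: [0.041, 2.971, -0.011]
ft_force: [4.4, 0.9, 2.7]
width: 17.6
grasp_force: 30.0
t 6.72 cell now in bay [-2.1 -0.1  4.2] tilt 0.171 yawerr -0.006 F [4.4 1.  2.7] w 17.6
turn [-0.006  0.171 -0.007] shift_old [2.  0.1 1.9] shift_new [1.7 0.1 2.2]
```

```bash
python3 -m pendant '{"grip":[-1,-1,-1,-1,-1,-1],"linear":[[1.5,0,0],[0.7,0,0.6],[0.5,0,0.6],[0,0,0.6],[0,0,0],[0,0,0]],"angular":[[0,0,0],[0,0.06,0],[0,0.06,0],[0,0.05,0],[0,0,0],[0,0,0]]}'
python3 b.py sl -3.5 0 0 5.5 1.5
```

```text
t: 7.22
ee_pos: [585.8, 218.9, 35.9]
orientation: [-0.044, -3.141, 0.009]
ft_force: [5.4, 0.8, 2.3]
width: 17.7
grasp_force: 30.0
t 7.22 cell now in bay [-4.7 -0.5  0.4] tilt 0.0 yawerr -0.007 F [5.4 0.9 2.3] w 17.7
turn [-0.006  0.    -0.007] shift_old [-1.2  0.5  0.4] shift_new [-1.2  0.5  0.4]
```

```bash
for i in 1 2; do
python3 -m pendant '{"grip":[-1,-1,-1],"linear":[[0,0,0.8],[0,0,0],[0,0,0]],"angular":[[0,0,0],[0,0,0],[0,0,0]]}' >/dev/null
python3 b.py sl -3.5 0 0 5.5 1.5|head -1;done
python3 -m pendant '{"grip":[-1,-1,-1,-1],"linear":[[-1.5,0,0],[-1.5,0,0],[0,0,0],[0,0,0]],"angular":[[0,0,0],[0,0,0],[0,0,0],[0,0,0]]}' >/dev/null
python3 b.py sl -3.5 0 0 5.5 1.5
```

```text
t 7.47 cell now in bay [-5.3 -0.5 -0.2] tilt 0.0 yawerr -0.006 F [6.5 0.1 1. ] w 17.4
t 7.72 cell now in bay [-5.2 -0.3 -0.8] tilt 0.001 yawerr -0.006 F [5.9 0.1 3.1] w 17.6
t 8.05 cell now in bay [-3.3 -0.2 -0.9] tilt -0.002 yawerr -0.006 F [2.3 3.  5.7] w 17.8
turn [-0.006 -0.002 -0.006] shift_old [ 0.2  0.2 -0.9] shift_new [ 0.2  0.2 -0.9]
```

```bash
for i in 1 2 3; do
python3 -m pendant '{"grip":[-1,-1,-1],"linear":[[-1.3,0,0.3],[0,0,0],[0,0,0]],"angular":[[0,0,0],[0,0,0],[0,0,0]]}' >/dev/null
python3 b.py sl -3.5 0 0 5.5 1.5|head -1;done
```

```text
t 8.3 cell now in bay [-2.6 -0.1 -1.2] tilt -0.003 yawerr -0.007 F [0.1 4.7 7.3] w 17.6
t 8.55 cell now in bay [-2.3 -0.1 -1.3] tilt -0.005 yawerr -0.007 F [-4.   4.6 13.1] w 18.0
t 8.8 cell now in bay [-2.2 -0.  -1.4] tilt -0.007 yawerr -0.007 F [-8.1  5.1 18. ] w 17.8
```

```bash
python3 -m pendant '{"grip":[-0.35,-0.35,-0.35,-0.35,-0.35,-0.35,-0.35,-0.35,-0.35],"linear":[[0,0,0],[0,0,0],[0,0,0],[0,0,-10],[0,0,-25],[0,0,-30],[0,0,-30],[0,0,-30],[0,0,0]],"angular":[[0,0,0],[0,0,0],[0,0,0],[0,0,0],[0,0,0],[0,0,0],[0,0,0],[0,0,0],[0,0,0]]}'
python3 d.py 451.1 -117.8 60 -0.284 0
```

```text
t: 9.55
ee_pos: [594.2, 220.2, 164.5]
orientation: [0.044, 3.136, -0.007]
ft_force: [0.9, 0.4, -0.2]
width: 28.7
grasp_force: 0.0
t 9.55 turn [-0.003  0.006  0.256] shift_new [  42.6 -364.5  104.5] shift_old [ 134.2 -341.4  105.3]
pos [594.2 220.2 164.5] F [ 0.9  0.4 -0.2] w 28.7 g 0.0
```

```bash
python3 -m pendant '{"grip":[-0.1,-0.1,-0.1],"linear":[[0,0,0],[0,0,0],[0,0,0]],"angular":[[0,0,0.085],[0,0,0.085],[0,0,0.085]]}' >/dev/null
python3 -m pendant '{"grip":[-0.1,-0.1,-0.1,-0.1,-0.1,-0.1,-0.1,-0.1,-0.1,-0.1,-0.1,-0.1],"linear":[[3.7,-33.1,9.5],[3.7,-33.1,9.5],[3.7,-33.1,9.5],[3.7,-33.1,9.5],[3.7,-33.1,9.5],[3.7,-33.1,9.5],[3.7,-33.1,9.5],[3.7,-33.1,9.5],[3.7,-33.1,9.5],[3.7,-33.1,9.5],[3.7,-33.1,9.5],[0,0,0]],"angular":[[0,0,0],[0,0,0],[0,0,0],[0,0,0],[0,0,0],[0,0,0],[0,0,0],[0,0,0],[0,0,0],[0,0,0],[0,0,0],[0,0,0]]}'
python3 d.py 453.5 -118.5 6 -0.284 0
python3 - <<'E'
from h import *
a=ctrl.get_image("scene");b=ctrl.get_image("top")
cv2.imwrite("pics/full_t2.png",b[:,:,::-1])
f=lambda i,c,s:cv2.resize(i[c[1]-s:c[1]+s,c[0]-s:c[0]+s,::-1],(390,390),interpolation=cv2.INTER_CUBIC)
cv2.imwrite("pics/g3.png",np.hstack([f(a,(295,180),39),f(b,(232,175),39)]))
E
```

```text
t: 10.8
ee_pos: [446.4, -123.2, 55.0]
orientation: [-0.448, -3.103, 0.012]
ft_force: [-0.9, 0.8, 0.7]
width: 39.2
grasp_force: 0.0
t 10.8 turn [-0.009 -0.006 -0.003] shift_new [-5.4  6.5 49. ] shift_old [-5.7  7.  48.9]
pos [ 446.4 -123.2   55. ] F [-0.9  0.8  0.7] w 39.2 g 0.0
```

View pics/g3.png

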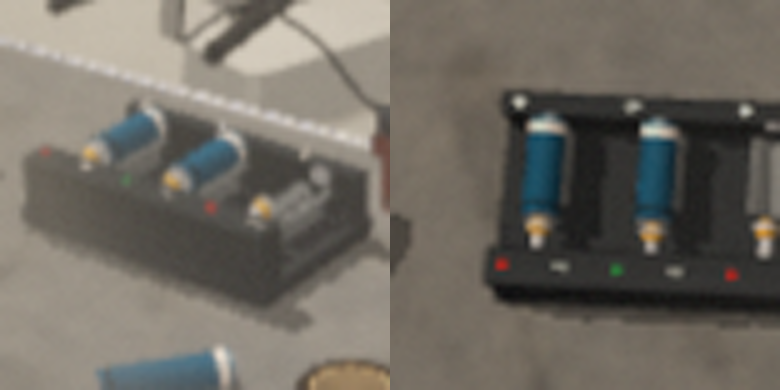

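The left short bay shows the cell lying just like the built-in middle cell: both at the same rows in the top crop, and level in the scene view. Next is S2, after letting the arm settle.

```bash
python3 -m pendant '{"grip":[-0.1,-0.1,-0.1],"linear":[[0,0,0],[0,0,0],[0,0,0]],"angular":[[0,0,0],[0,0,0],[0,0,0]]}' >/dev/null
python3 d.py 453.5 -118.5 6 -0.284 0
```

```text
t 11.15 turn [-0.008 -0.001  0.003] shift_new [-2.5  1.3 50.8] shift_old [-2.6  1.7 50.8]
pos [ 450.7 -119.    56.8] F [-0.2 -0.2 -0.7] w 39.4 g 0.0
```

```bash
python3 -m pendant '{"grip":[-0.1,-0.1,-0.1,-0.1,-0.1,-0.1],"linear":[[-1,0,18],[0,0,18],[0,0,16],[0,0,0],[0,0,0],[0,0,0]],"angular":[[0,0,0],[0,0,0],[0,0,0],[0,0,0],[0,0,0],[0,0,0]]}' >/dev/null
python3 d.py 453.5 -118.5 5 -0.284 0
python3 -m pendant '{"grip":[-1,-1,-1,-1,-1,-1],"linear":[[0,0,0],[0,0,0],[0,0,0],[0,0,0],[0,0,0],[0,0,0]],"angular":[[0,0,0],[0,0,0],[0,0,0],[0,0,0],[0,0,0],[0,0,0]]}' >/dev/null
python3 d.py 453.5 -118.5 5 -0.284 0
```

```text
t 11.65 turn [-0.008 -0.001  0.002] shift_new [-1.6  2.3  0.1] shift_old [-1.6  2.3  0.1]
pos [ 451.3 -120.2    5.1] F [0.1 0.6 0.8] w 39.8 g 0.0
t 12.15 turn [-0.008 -0.     0.001] shift_new [-1.6  2.8  0. ] shift_old [-1.6  2.8 -0. ]
pos [ 451.2 -120.7    5. ] F [-0.8  1.2  6.6] w 17.8 g 30.0
```

```bash
python3 -m pendant '{"grip":[-1,-1,-1,-1,-1],"linear":[[0,0,-25],[0,0,-30],[0,0,-30],[0,0,-15],[0,0,0]],"angular":[[0,0,0],[0,0,0],[0,0,0],[0,0,0],[0,0,0]]}' >/dev/null
python3 d.py 596 109.2 105 -0.021 0; python3 b.py sr 6 45 0 1.6 4.2
```

```text
t 12.5667 turn [-0.009  0.003 -0.262] shift_new [-138.   232.7    2.6] shift_old [-73.1 260.5   0.8]
pos [ 453.1 -120.5  107.6] F [ 0.3  0.1 -0.6] w 17.2 g 30.0
t 12.57 cell now in bay [-134.1 -233.    74.8] tilt 0.004 yawerr -0.262 F [ 0.3  0.2 -0.6] w 17.2
turn [-0.009  0.003 -0.262] shift_old [-75.  261.2  28. ] shift_new [-140.1  232.6   29.8]
```

```bash
python3 -m pendant '{"grip":[-1,-1,-1,-1,-1,-1,-1,-1,-1,-1,-1],"linear":[[0,0,0],[0,0,0],[0,0,0],[-17.5,29,1.5],[-17.5,29,1.5],[-17.5,29,1.5],[-17.5,29,1.5],[-17.5,29,1.5],[-17.5,29,1.5],[-17.5,29,1.5],[-17.5,29,1.5]],"angular":[[0,0,-0.087],[0,0,-0.087],[0,0,-0.087],[0,0,0],[0,0,0],[0,0,0],[0,0,0],[0,0,0],[0,0,0],[0,0,0],[0,0,0]]}' >/dev/null
python3 -m pendant '{"grip":[-1,-1,-1,-1,-1,-1,-1],"linear":[[0,0,0],[0,0,0],[0,0,0],[0,0,0],[0,0,0],[0,0,0],[0,0,0]],"angular":[[0,-0.1,0],[0,-0.1,0],[0,-0.1,0],[0,-0.1,0],[0,0,0],[0,0,0],[0,0,0]]}' >/dev/null
python3 b.py sr 6 20 0.4 1.6 4.2
```

```text
t 14.07 cell now in bay [ 3.2 -0.4 57.6] tilt 0.39 yawerr 0.002 F [ 0.1  0.1 -0.4] w 18.0
turn [-0.008 -0.01   0.002] shift_old [11.7  0.8 35.9] shift_new [12.   0.5 35.8]
```

```bash
python3 -m pendant '{"grip":[-1,-1,-1,-1,-1,-1,-1,-1,-1],"linear":[[8,0.8,8],[7,0,8],[0,0,8],[0,0,7],[0,0,5],[0,0,4],[0,0,4],[0,0,0],[0,0,0]],"angular":[[0,-0.01,0],[0,0,0],[0,0,0],[0,0,0],[0,0,0],[0,0,0],[0,0,0],[0,0,0],[0,0,0]]}' >/dev/null
python3 b.py sr -4 10 0.4 1.6 4.2
```

```text
t 14.82 cell now in bay [ 5.9 -0.1 11.4] tilt 0.402 yawerr 0.002 F [ 0.2 -0.1 -0.4] w 17.5
turn [-0.008  0.002  0.002] shift_old [ 9.6  0.2 -2.6] shift_new [ 9.6  0.2 -2.6]
```

Push back on the spring, then swing down.

```bash
python3 -m pendant '{"grip":[-1,-1,-1,-1,-1,-1,-1],"linear":[[2,0,-0.4],[2,0,-0.5],[2,0,-0.6],[2,0,-0.6],[1.6,0,-0.5],[0,0,0],[0,0,0]],"angular":[[0,0,0],[0,0,0],[0,0,0],[0,0,0],[0,0,0],[0,0,0],[0,0,0]]}' >/dev/null
python3 b.py sr -4 3.5 0.15 1.6 4.2
python3 -m pendant '{"grip":[-1,-1,-1,-1,-1,-1],"linear":[[0.6,0,1.6],[0.6,0,1.6],[0.6,0,1.6],[0.5,0,1.4],[0,0,0],[0,0,0]],"angular":[[0,0.063,0],[0,0.063,0],[0,0.063,0],[0,0.063,0],[0,0,0],[0,0,0]]}' >/dev/null
python3 b.py sr -4 1 0 1.6 4.2
```

```text
t 15.4 cell now in bay [-3.1  0.2 11. ] tilt 0.405 yawerr 0.002 F [ 5.2 -1.6  3.2] w 17.9
turn [-0.008  0.255  0.001] shift_old [ 4.7 -0.1  6. ] shift_new [ 3.1 -0.2  7. ]
t 15.9 cell now in bay [-0.5 -1.3  4.9] tilt 0.181 yawerr -0.002 F [4.5 1.8 2.9] w 17.8
turn [-0.013  0.181 -0.003] shift_old [4.9 1.4 2.8] shift_new [4.3 1.3 3.7]
```

```bash
python3 -m pendant '{"grip":[-1,-1,-1,-1,-1,-1,-1,-1],"linear":[[1.8,0.5,-0.3],[1.8,0.5,-0.3],[0,0,0],[0.8,0,1],[0.5,0,1],[0.3,0,1],[0,0,0],[0,0,0]],"angular":[[0,0,0],[0,0,0],[0,0,0],[0,0.06,0],[0,0.06,0],[0,0.06,0],[0,0,0],[0,0,0]]}' >/dev/null
python3 b.py sr -4 1 0 1.6 4.2
```

```text
t 16.57 cell now in bay [-4.8 -0.6  0.9] tilt 0.001 yawerr -0.004 F [6.3 0.6 0.7] w 17.9
turn [-0.013  0.001 -0.004] shift_old [-0.8  0.7 -0.1] shift_new [-0.8  0.7 -0.1]
```

```bash
for i in 1 2; do python3 -m pendant '{"grip":[-1,-1,-1],"linear":[[-1.2,0.2,0.9],[0,0,0],[0,0,0]],"angular":[[0,0,0],[0,0,0],[0,0,0]]}' >/dev/null
python3 b.py sr -4 1 0 1.6 4.2|head -1; done
for i in 1 2 3; do python3 -m pendant '{"grip":[-1,-1,-1],"linear":[[-1.3,0.2,0.3],[0,0,0],[0,0,0]],"angular":[[0,0,0],[0,0,0],[0,0,0]]}' >/dev/null
python3 b.py sr -4 1 0 1.6 4.2|head -1; done
```

```text
t 16.82 cell now in bay [-4.4 -0.3  0.3] tilt 0.001 yawerr -0.004 F [5.9 0.9 2.9] w 17.9
t 17.07 cell now in bay [-4.2 -0.  -0.1] tilt -0.001 yawerr -0.004 F [ 0.6  0.7 10.4] w 18.2
t 17.32 cell now in bay [-4.  -0.  -0.2] tilt -0.003 yawerr -0.004 F [-3.8  1.8 17. ] w 17.9
t 17.57 cell now in bay [-4.   0.  -0.2] tilt -0.006 yawerr -0.004 F [-9.   0.5 23.8] w 18.1
t 17.82 cell now in bay [-3.9  0.  -0.3] tilt -0.008 yawerr -0.004 F [-12.3   0.8  30. ] w 17.9
```

```bash
python3 -m pendant '{"grip":[-1,-1,-1],"linear":[[0,0,-1.5],[0,0,0],[0,0,0]],"angular":[[0,0,0],[0,0,0],[0,0,0]]}' >/dev/null
python3 b.py sr -4 1 0 1.6 4.2|head -1
python3 - <<'E'
from h import *
a=ctrl.get_image("scene");b=ctrl.get_image("top")
f=lambda i,c,s:cv2.resize(i[c[1]-s:c[1]+s,c[0]-s:c[0]+s,::-1],(390,390),interpolation=cv2.INTER_CUBIC)
cv2.imwrite("pics/g4.png",np.hstack([f(a,(308,180),30),f(b,(260,173),30)]))
E
```

```text
t 18.07 cell now in bay [-0.7  0.  -0.1] tilt -0.002 yawerr -0.004 F [-0.  -0.6 11.1] w 17.5
```

View pics/g4.png

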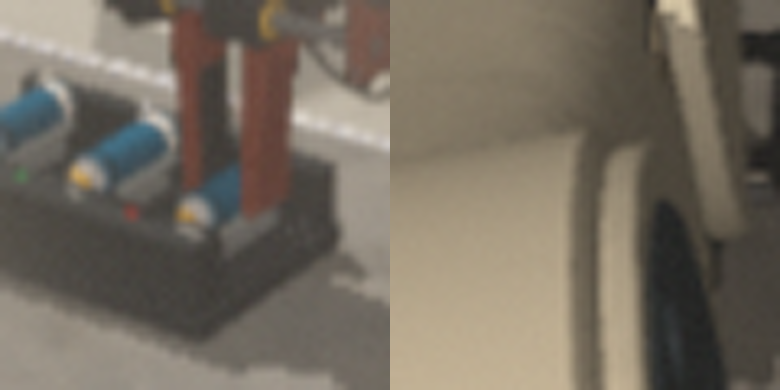

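The scene crop shows the cell level in the right-hand bay, with its flat end on the spring like its neighbour. I'll finish the forward push.

```bash
for i in 1 2; do python3 -m pendant '{"grip":[-1,-1],"linear":[[-0.9,0,0],[0,0,0]],"angular":[[0,0,0],[0,0,0]]}' >/dev/null
python3 b.py sr -4 1 0 1.6 4.2|head -1; done
```

```text
t 18.33 cell now in bay [-0.7  0.  -0.1] tilt -0.004 yawerr -0.004 F [-3.7 -0.6 14. ] w 18.3
t 18.5 cell now in bay [-0.6  0.  -0.2] tilt -0.006 yawerr -0.004 F [-5.5 -0.2 16.5] w 17.7
```

Against the wall. I'll release, retreat, and go to L1 (mid moved 2.2 mm along its axis: 449.8, 80.8).

```bash
python3 -m pendant '{"grip":[-0.35,-0.35,-0.35,-0.35,-0.35,-0.35,-0.35],"linear":[[0,0,0],[0,0,0],[0,0,0],[0,0,-10],[0,0,-25],[0,0,-30],[0,0,0]],"angular":[[0,0,0],[0,0,0],[0,0,0],[0,0,0],[0,0,0],[0,0,0],[0,0,0]]}' >/dev/null
python3 d.py 449.8 80.8 60 -0.641 0
```

```text
t 19.0833 turn [-0.011  0.008  0.616] shift_new [  99.7 -111.6   42.2] shift_old [146.1 -33.   42. ]
pos [596.4 110.7 102.2] F [0.9 0.2 0.2] w 29.0 g 0.0
```

```bash
python3 -m pendant '{"grip":[-0.1,-0.1,-0.1,-0.1,-0.1,-0.1,-0.1,-0.1,-0.1,-0.1,-0.1,-0.1],"linear":[[0,0,0],[0,0,0],[0,0,0],[0,0,0],[0,0,0],[20,-22.3,8],[20,-22.3,8],[20,-22.3,8],[20,-22.3,8],[20,-22.3,8],[0,0,0],[0,0,0]],"angular":[[0,0,0.123],[0,0,0.123],[0,0,0.123],[0,0,0.123],[0,0,0.123],[0,0,0],[0,0,0],[0,0,0],[0,0,0],[0,0,0],[0,0,0],[0,0,0]]}' >/dev/null
python3 -m pendant '{"grip":[-0.1,-0.1,-0.1],"linear":[[0,0,0],[0,0,0],[0,0,0]],"angular":[[0,0,0],[0,0,0],[0,0,0]]}' >/dev/null
python3 d.py 449.8 80.8 5 -0.641 0
python3 - <<'E'
from h import *
b=ctrl.get_image("top");a=ctrl.get_image("scene")
f=lambda i,c,s:cv2.resize(i[c[1]-s:c[1]+s,c[0]-s:c[0]+s,::-1],(390,390),interpolation=cv2.INTER_CUBIC)
cv2.imwrite("pics/g5.png",np.hstack([f(a,(305,180),39),f(b,(250,178),39)]))
E
```

```text
t 20.3333 turn [-0.011  0.007  0.001] shift_new [-0.9  1.6 53.3] shift_old [-0.5  2.2 53.3]
pos [448.2  80.1  58.3] F [-0.  -0.2  0.3] w 39.3 g 0.0
```

View pics/g5.png

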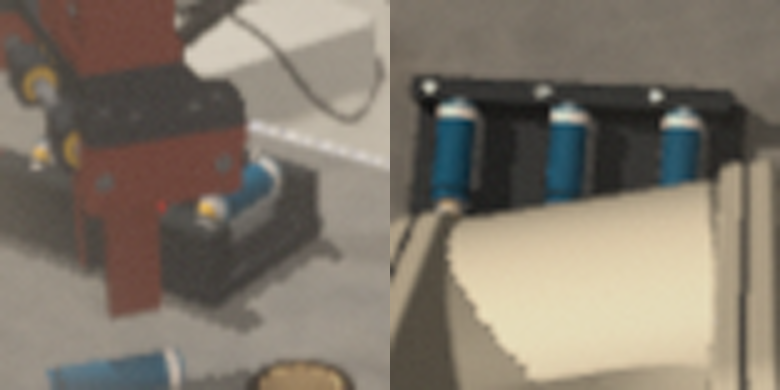

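Both short bays match the middle cell. Now gripping L1.

```bash
python3 -m pendant '{"grip":[-0.1,-0.1,-0.1,-0.1,-0.1,-0.1],"linear":[[-0.5,1.5,18],[0,0,18],[0,0,17],[0,0,0],[0,0,0],[0,0,0]],"angular":[[0,0,0],[0,0,0],[0,0,0],[0,0,0],[0,0,0],[0,0,0]]}' >/dev/null
python3 d.py 449.8 80.8 5 -0.641 0
python3 -m pendant '{"grip":[-1,-1,-1,-1,-1,-1],"linear":[[0,0,0],[0,0,0],[0,0,0],[0,0,0],[0,0,0],[0,0,0]],"angular":[[0,0,0],[0,0,0],[0,0,0],[0,0,0],[0,0,0],[0,0,0]]}' >/dev/null
python3 d.py 449.8 80.8 5 -0.641 0
python3 -m pendant '{"grip":[-1,-1,-1,-1,-1],"linear":[[0,0,-25],[0,0,-30],[0,0,-30],[0,0,-15],[0,0,0]],"angular":[[0,0,0],[0,0,0],[0,0,0],[0,0,0],[0,0,0]]}' >/dev/null
python3 b.py ll 6 60 0 0.5 4.2
```

```text
t 20.9333 turn [-0.012  0.006  0.001] shift_new [-0.9  1.6  0.4] shift_old [-0.9  1.6  0.4]
pos [448.2  80.1   5.4] F [-0.2 -0.1 -0.4] w 40.0 g 0.0
t 21.4333 turn [-0.012  0.007  0.001] shift_new [-0.9  1.6  0.5] shift_old [-0.9  1.6  0.5]
pos [448.1  80.1   5.5] F [-0.9  0.4  6.8] w 17.8 g 29.9
t 21.85 cell now in bay [-132.1  166.4   75.2] tilt 0.01 yawerr -0.731 F [ 0.8 -0.6 -0.6] w 17.9
turn [-0.012  0.007 -0.731] shift_old [-213.8  -31.9   17.6] shift_new [-137.9 -166.7   15.2]
```

```bash
python3 -m pendant '{"grip":[-1,-1,-1,-1,-1,-1,-1,-1,-1,-1,-1,-1],"linear":[[0,0,0],[0,0,0],[0,0,0],[0,0,0],[0,0,0],[0,0,0],[-23,-27.8,0.8],[-23,-27.8,0.8],[-23,-27.8,0.8],[-23,-27.8,0.8],[-23,-27.8,0.8],[-23,-27.8,0.8]],"angular":[[-0.01,0.007,-0.122],[0,0,-0.122],[0,0,-0.122],[0,0,-0.122],[0,0,-0.122],[0,0,-0.121],[0,0,0],[0,0,0],[0,0,0],[0,0,0],[0,0,0],[0,0,0]]}' >/dev/null
python3 -m pendant '{"grip":[-1,-1,-1,-1,-1,-1,-1],"linear":[[0,0,0],[0,0,0],[0,0,0],[0,0,0],[0,0,0],[0,0,0],[0,0,0]],"angular":[[0,-0.1,0],[0,-0.1,0],[0,-0.1,0],[0,-0.1,0],[0,0,0],[0,0,0],[0,0,0]]}' >/dev/null
python3 b.py ll 6 14.5 0.4 0.5 4.2
```

```text
t 23.43 cell now in bay [ 3.3  0.1 66.7] tilt 0.387 yawerr 0.001 F [ 0.9 -0.1 -0.3] w 17.9
turn [ 0.001 -0.013  0.001] shift_old [17.1 -0.2 49.4] shift_new [17.8 -0.1 49.2]
```

```bash
python3 -m pendant '{"grip":[-1,-1,-1,-1,-1,-1,-1,-1,-1,-1],"linear":[[9,0,8],[8.5,0,8],[0,0,8],[0,0,8],[0,0,6],[0,0,5],[0,0,3],[0,0,3],[0,0,0],[0,0,0]],"angular":[[0,-0.013,0],[0,0,0],[0,0,0],[0,0,0],[0,0,0],[0,0,0],[0,0,0],[0,0,0],[0,0,0],[0,0,0]]}' >/dev/null
python3 b.py ll -3.5 13.5 0.4 0.5 4.2
python3 - <<'E'
from h import *
a=ctrl.get_image("scene");b=ctrl.get_image("top")
f=lambda i,c,s:cv2.resize(i[c[1]-s:c[1]+s,c[0]-s:c[0]+s,::-1],(390,390),interpolation=cv2.INTER_CUBIC)
cv2.imwrite("pics/g6.png",np.hstack([f(a,(385,195),30),f(b,(345,180),30)]))
E
```

```text
t 24.27 cell now in bay [ 5.5  0.3 15. ] tilt 0.402 yawerr 0.001 F [ 0.   0.1 -1.3] w 17.6
turn [0.001 0.002 0.001] shift_old [ 8.9 -0.3 -2.2] shift_new [ 8.9 -0.4 -2.1]
```

View pics/g6.png

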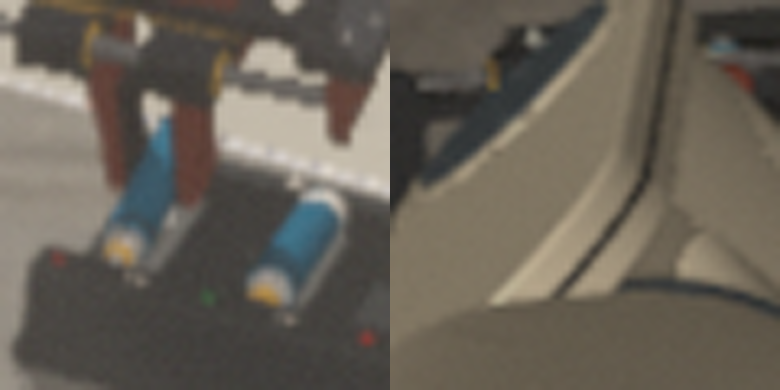

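The flat end is low in front of the left spring and the cell slants up over the wall, as intended. Pushing back.

```bash
python3 -m pendant '{"grip":[-1,-1,-1,-1,-1,-1,-1],"linear":[[2,-0.3,-0.2],[2,0,-0.4],[2,0,-0.5],[2,0,-0.6],[2,0,-0.6],[0,0,0],[0,0,0]],"angular":[[0,0,0],[0,0,0],[0,0,0],[0,0,0],[0,0,0],[0,0,0],[0,0,0]]}' >/dev/null
python3 b.py ll -5 5.2 0.15 0.5 4.2
```

```text
t 24.95 cell now in bay [-3.8 -0.3 13.9] tilt 0.404 yawerr 0.001 F [5.  1.3 4.4] w 17.6
turn [0.    0.254 0.001] shift_old [5.5 0.3 7.2] shift_new [3.5 0.3 8.4]
```

```bash
python3 -m pendant '{"grip":[-1,-1,-1,-1,-1,-1],"linear":[[2,0.3,1.4],[2,0,1.6],[1.2,0,1.9],[0.6,0,1.9],[0,0,0],[0,0,0]],"angular":[[0,0.063,0],[0,0.063,0],[0,0.063,0],[0,0.063,0],[0,0,0],[0,0,0]]}' >/dev/null
python3 b.py ll -5 0.8 0 0.5 4.2
```

```text
t 25.45 cell now in bay [-3.5  1.3  6.4] tilt 0.184 yawerr 0.004 F [ 5.9 -2.4  2.4] w 17.4
turn [0.005 0.184 0.004] shift_old [ 3.2 -1.3  5. ] shift_new [ 2.3 -1.3  5.5]
```

```bash
python3 -m pendant '{"grip":[-1,-1,-1,-1,-1,-1,-1],"linear":[[1.6,-0.6,0],[1,-0.4,1.6],[0.6,0,1.6],[0,0,1.5],[0,0,0],[0,0,0],[0,0,0]],"angular":[[0,0,0],[0,0.062,0],[0,0.062,0],[0,0.06,0],[0,0,0],[0,0,0],[0,0,0]]}' >/dev/null
python3 b.py ll -5 0 0 0.5 4.2
```

```text
t 26.03 cell now in bay [-5.3  0.4  1. ] tilt 0.002 yawerr 0.004 F [ 6.5 -1.4  1.7] w 17.7
turn [0.005 0.002 0.004] shift_old [-0.3 -0.4  1. ] shift_new [-0.3 -0.4  1. ]
```

```bash
for i in 1 2; do python3 -m pendant '{"grip":[-1,-1,-1],"linear":[[-1.2,-0.2,0.6],[0,0,0],[0,0,0]],"angular":[[0,0,0],[0,0,0],[0,0,0]]}' >/dev/null
python3 b.py ll -4 1 0 0.5 4.2|head -1; done
for i in 1 2; do python3 -m pendant '{"grip":[-1,-1,-1],"linear":[[-1.2,0,0.1],[0,0,0],[0,0,0]],"angular":[[0,0,0],[0,0,0],[0,0,0]]}' >/dev/null
python3 b.py ll -4 1 0 0.5 4.2|head -1; done
```

```text
t 26.28 cell now in bay [-5.1  0.2  0.7] tilt 0.0 yawerr 0.004 F [ 3.8 -1.9  7.1] w 18.0
t 26.53 cell now in bay [-5.1  0.1  0.5] tilt -0.002 yawerr 0.004 F [-1.  -2.3 14.3] w 17.7
t 26.78 cell now in bay [-5.   0.1  0.5] tilt -0.004 yawerr 0.004 F [-5.4 -2.3 17.9] w 17.7
t 27.03 cell now in bay [-4.8  0.1  0.5] tilt -0.007 yawerr 0.005 F [-7.3 -3.6 22.4] w 17.5
```

```bash
python3 -m pendant '{"grip":[-1,-1,-1],"linear":[[0,0,-1.3],[0,0,0],[0,0,0]],"angular":[[0,0,0],[0,0,0],[0,0,0]]}' >/dev/null
python3 b.py ll -4 1 0 0.5 4.2|head -1
for i in 1 2; do python3 -m pendant '{"grip":[-1,-1,-1],"linear":[[-1.3,0,0],[0,0,0],[0,0,0]],"angular":[[0,0,0],[0,0,0],[0,0,0]]}' >/dev/null
python3 b.py ll -4 1 0 0.5 4.2|head -1; done
```

```text
t 27.28 cell now in bay [-2.4  0.2  0.8] tilt -0.002 yawerr 0.004 F [ 2.  -3.1  5.8] w 17.7
t 27.53 cell now in bay [-2.2  0.2  0.6] tilt -0.004 yawerr 0.005 F [-0.9 -3.5  9. ] w 18.1
t 27.78 cell now in bay [-2.   0.1  0.6] tilt -0.007 yawerr 0.005 F [-3.3 -4.7 11.9] w 17.8
```

```bash
python3 -m pendant '{"grip":[-1,-1,-1],"linear":[[-0.5,0,-1],[0,0,0],[0,0,0]],"angular":[[0,0,0],[0,0,0],[0,0,0]]}' >/dev/null
python3 b.py ll -4 1 0 0.5 4.2|head -1
for i in 1 2; do python3 -m pendant '{"grip":[-1,-1,-1],"linear":[[-1.2,0,0],[0,0,0],[0,0,0]],"angular":[[0,0,0],[0,0,0],[0,0,0]]}' >/dev/null
python3 b.py ll -4 1 0 0.5 4.2|head -1; done
```

```text
t 28.03 cell now in bay [0.4 0.5 1.1] tilt -0.003 yawerr 0.004 F [ 3.  -3.6  0.3] w 17.3
t 28.28 cell now in bay [1.4 0.6 1.2] tilt -0.003 yawerr 0.004 F [ 2.9 -3.5 -1.1] w 17.9
t 28.53 cell now in bay [1.9 0.6 1.2] tilt -0.005 yawerr 0.004 F [-0.1 -5.8  0.1] w 18.1
```

```bash
for i in 1 2; do python3 -m pendant '{"grip":[-1,-1,-1],"linear":[[-0.4,-0.5,0.8],[0,0,0],[0,0,0]],"angular":[[0,0.002,0],[0,0,0],[0,0,0]]}' >/dev/null
python3 b.py ll -4 1 0 0.5 4.2|head -1; done
```

```text
t 28.78 cell now in bay [1.9 0.5 1. ] tilt -0.008 yawerr 0.004 F [-3.7 -2.4  8.1] w 17.8
t 29.03 cell now in bay [2.  0.2 0.7] tilt -0.01 yawerr 0.004 F [-5.3 -1.3 14.5] w 17.4
```

Seated against the wall and cradle. Release, then go to L2.

```bash
python3 -m pendant '{"grip":[-0.35,-0.35,-0.35,-0.35,-0.35,-0.35,-0.35],"linear":[[0,0,0],[0,0,0],[0,0,0],[0,0,-10],[0,0,-25],[0,0,-30],[0,0,0]],"angular":[[0,0,0],[0,0,0],[0,0,0],[0,0,0],[0,0,0],[0,0,0],[0,0,0]]}' >/dev/null
python3 d.py 447.3 -250.6 60 -0.549 0
```

```text
t 29.6167 turn [ 0.005 -0.001  0.644] shift_new [  40.7 -233.3   42.9] shift_old [ 172.7 -162.3   42.1]
pos [603.8 -72.8 102.9] F [ 0.9 -0.3 -0.1] w 28.6 g 0.0
```

```bash
python3 -m pendant '{"grip":[-0.1,-0.1,-0.1,-0.1,-0.1,-0.1],"linear":[[0,0,0],[0,0,0],[0,0,0],[0,0,0],[0,0,0],[0,0,0]],"angular":[[0,0,0.107],[0,0,0.107],[0,0,0.107],[0,0,0.107],[0,0,0.107],[0,0,0.107]]}' >/dev/null
python3 -m pendant '{"grip":[-0.1,-0.1,-0.1,-0.1,-0.1,-0.1,-0.1,-0.1,-0.1,-0.1,-0.1,-0.1],"linear":[[5.1,-29.2,5.4],[5.1,-29.2,5.4],[5.1,-29.2,5.4],[5.1,-29.2,5.4],[5.1,-29.2,5.4],[5.1,-29.2,5.4],[5.1,-29.2,5.4],[5.1,-29.2,5.4],[0,0,0],[0,0,0],[0,0,0],[0,0,0]],"angular":[[0,0,0],[0,0,0],[0,0,0],[0,0,0],[0,0,0],[0,0,0],[0,0,0],[0,0,0],[0,0,0],[0,0,0],[0,0,0],[0,0,0]]}' >/dev/null
python3 d.py 447.3 -250.6 5 -0.549 0
```

```text
t 31.1167 turn [ 0.001 -0.009  0.003] shift_new [-2.3  0.8 50. ] shift_old [-2.7  0.8 50. ]
pos [ 444.9 -250.1   55. ] F [-0.3 -0.2  0.5] w 39.8 g 0.0
```

```bash
python3 -m pendant '{"grip":[-0.1,-0.1,-0.1,-0.1,-0.1,-0.1],"linear":[[-1.5,0.8,18],[0,0,18],[0,0,14],[0,0,0],[0,0,0],[0,0,0]],"angular":[[0,-0.009,0],[0,0,0],[0,0,0],[0,0,0],[0,0,0],[0,0,0]]}' >/dev/null
python3 d.py 447.3 -250.6 5 -0.549 0
python3 -m pendant '{"grip":[-1,-1,-1,-1,-1,-1],"linear":[[0,0,0],[0,0,0],[0,0,0],[0,0,0],[0,0,0],[0,0,0]],"angular":[[0,0,0],[0,0,0],[0,0,0],[0,0,0],[0,0,0],[0,0,0]]}' >/dev/null
python3 d.py 447.3 -250.6 5 -0.549 0
python3 -m pendant '{"grip":[-1,-1,-1,-1,-1],"linear":[[0,0,-25],[0,0,-30],[0,0,-30],[0,0,-15],[0,0,0]],"angular":[[0,0,0],[0,0,0],[0,0,0],[0,0,0],[0,0,0]]}' >/dev/null
python3 b.py lr 6 60 0 0.5 4.2
```

```text
t 31.6167 turn [0.001 0.    0.003] shift_new [-1.   0.2  0.3] shift_old [-1.   0.2  0.3]
pos [ 446.4 -250.3    5.3] F [-0.1 -0.2 -0.3] w 39.6 g 0.0
t 32.1167 turn [0.001 0.001 0.002] shift_new [-1.1  0.9  0.2] shift_old [-1.1  0.9  0.2]
pos [ 445.9 -250.8    5.2] F [ 0.2 -0.3  4.8] w 18.0 g 30.0
t 32.53 cell now in bay [-165.1  -55.6   75. ] tilt 0.006 yawerr -0.638 F [-0.2 -0.2 -0.9] w 17.6
turn [-0.001  0.006 -0.638] shift_old [-104.3  146.2   15.7] shift_new [-171.    55.3   15. ]
```

```bash
python3 -m pendant '{"grip":[-1,-1,-1,-1,-1,-1,-1,-1,-1,-1,-1,-1],"linear":[[0,0,0],[0,0,0],[0,0,0],[0,0,0],[0,0,0],[0,0,0],[-28.5,9.2,0.8],[-28.5,9.2,0.8],[-28.5,9.2,0.8],[-28.5,9.2,0.8],[-28.5,9.2,0.8],[-28.5,9.2,0.8]],"angular":[[0,0.006,-0.106],[0,0,-0.107],[0,0,-0.106],[0,0,-0.107],[0,0,-0.106],[0,0,-0.106],[0,0,0],[0,0,0],[0,0,0],[0,0,0],[0,0,0],[0,0,0]]}' >/dev/null
python3 -m pendant '{"grip":[-1,-1,-1,-1,-1,-1,-1],"linear":[[0,0,0],[0,0,0],[0,0,0],[0,0,0],[0,0,0],[0,0,0],[0,0,0]],"angular":[[0,-0.1,0],[0,-0.1,0],[0,-0.1,0],[0,-0.1,0],[0,0,0],[0,0,0],[0,0,0]]}' >/dev/null
python3 b.py lr 6.5 14.5 0.4 0.5 4.2
```

```text
t 34.12 cell now in bay [ 3.6  1.9 65.9] tilt 0.375 yawerr -0.001 F [-0.   0.5 -0.3] w 17.5
turn [ 0.007 -0.025 -0.001] shift_old [16.1 -2.4 48.9] shift_new [17.3 -2.  48.5]
```

```bash
python3 -m pendant '{"grip":[-1,-1,-1,-1,-1,-1,-1,-1,-1,-1,-1],"linear":[[8.5,-1.5,8],[8,-0.5,8],[0,0,8],[0,0,8],[0,0,6],[0,0,5],[0,0,3],[0,0,2],[0,0,0],[0,0,0],[0,0,0]],"angular":[[0,-0.01,0],[0,0,0],[0,0,0],[0,0,0],[0,0,0],[0,0,0],[0,0,0],[0,0,0],[0,0,0],[0,0,0],[0,0,0]]}' >/dev/null
python3 b.py lr -3.5 13.5 0.4 0.5 4.2
```

```text
t 35.03 cell now in bay [ 8.7  2.  18.7] tilt 0.379 yawerr -0.003 F [-0.6  0.  -0.9] w 17.7
turn [ 0.002 -0.021 -0.003] shift_old [13.2 -2.1  0.3] shift_new [13.2 -2.   0.1]
```

```bash
python3 -m pendant '{"grip":[-1,-1,-1],"linear":[[0,0,0],[0,0,0],[0,0,0]],"angular":[[0,0,0],[0,0,0],[0,0,0]]}' >/dev/null
python3 b.py lr 6.5 14.5 0.4 0.5 4.2; python3 -c "
from workcell import ctrl;o=ctrl.get_obs();print(o['qpos'].round(3),o['moment'].round(2))"
```

```text
t 35.28 cell now in bay [ 8.7  2.  18.6] tilt 0.379 yawerr -0.004 F [-0.8 -0.6  0.3] w 18.0
turn [ 0.002 -0.021 -0.003] shift_old [ 3.4 -2.1  3. ] shift_new [ 3.5 -2.   3. ]
[-0.383  0.597  1.92   0.552  0.331 -2.54 ] [-0.08  0.22  0.02]
```

Joint 6 is at its limit here because the steep tilt brings the wrist close to singular. A shallower tilt of 0.3 still clears the wall.

```bash
python3 -m pendant '{"grip":[-1,-1,-1,-1],"linear":[[0,0,0],[0,0,0],[0,0,0],[0,0,0]],"angular":[[0,0.04,0],[0,0.039,0],[0,0,0],[0,0,0]]}' >/dev/null
python3 b.py lr 6 11.5 0.3 0.5 4.2; python3 -c "
from workcell import ctrl;o=ctrl.get_obs();print(o['qpos'].round(3))"
```

```text
t 35.62 cell now in bay [ 9.6  2.2 18.8] tilt 0.301 yawerr -0.002 F [-0.2 -0.5  0.3] w 17.8
turn [ 0.002  0.001 -0.002] shift_old [ 5.6 -2.2  5.9] shift_new [ 5.6 -2.2  5.9]
[-0.364  0.603  1.872  0.334  0.416 -2.314]
```

```bash
python3 -m pendant '{"grip":[-1,-1,-1,-1,-1,-1],"linear":[[5.6,-2.2,0],[0,0,2],[0,0,2],[0,0,2],[0,0,0],[0,0,0]],"angular":[[0,0,0],[0,0,0],[0,0,0],[0,0,0],[0,0,0],[0,0,0]]}' >/dev/null
python3 b.py lr -3.5 10 0.3 0.5 4.2; python3 -c "
from workcell import ctrl;o=ctrl.get_obs();print(o['qpos'].round(3))"
```

```text
t 36.12 cell now in bay [ 5.1  0.1 10.7] tilt 0.299 yawerr -0.003 F [-0.1  0.   0.4] w 17.5
turn [ 0.003 -0.001 -0.003] shift_old [ 8.4 -0.1 -1.9] shift_new [ 8.4 -0.1 -1.9]
[-0.371  0.614  1.879  0.348  0.403 -2.334]
```

```bash
python3 -m pendant '{"grip":[-1,-1,-1,-1,-1,-1,-1],"linear":[[2,0,-0.3],[2,0,-0.4],[2,0,-0.5],[2,0,-0.5],[2,0,-0.5],[0,0,0],[0,0,0]],"angular":[[0,0,0],[0,0,0],[0,0,0],[0,0,0],[0,0,0],[0,0,0],[0,0,0]]}' >/dev/null
python3 b.py lr -5 5 0.13 0.5 4.2
```

```text
t 36.7 cell now in bay [-4.1 -0.2 10.8] tilt 0.301 yawerr -0.003 F [ 5.5  2.  -0.8] w 17.4
turn [ 0.002  0.171 -0.003] shift_old [3.2 0.2 5.1] shift_new [2.3 0.2 5.6]
```

```bash
python3 -m pendant '{"grip":[-1,-1,-1,-1,-1,-1],"linear":[[1.8,0,1.5],[1.4,0,1.8],[1,0,2],[0,0,0],[0,0,0],[0,0,0]],"angular":[[0,0.057,0],[0,0.057,0],[0,0.057,0],[0,0,0],[0,0,0],[0,0,0]]}' >/dev/null
python3 b.py lr -5 0.8 0 0.5 4.2
```

```text
t 37.2 cell now in bay [-5.  -0.6  4.9] tilt 0.132 yawerr -0.002 F [ 6.  -0.8 -0.6] w 17.5
turn [ 0.001  0.132 -0.002] shift_old [1.1 0.6 4. ] shift_new [0.6 0.6 4.1]
```

```bash
python3 -m pendant '{"grip":[-1,-1,-1,-1,-1],"linear":[[0.7,0.3,1.3],[0.5,0.3,1.3],[0.3,0,1.2],[0,0,0],[0,0,0]],"angular":[[0,0.045,0],[0,0.045,0],[0,0.042,0],[0,0,0],[0,0,0]]}' >/dev/null
python3 b.py lr -5 0 0 0.5 4.2
for i in 1 2; do python3 -m pendant '{"grip":[-1,-1,-1],"linear":[[-1.2,0,0.5],[0,0,0],[0,0,0]],"angular":[[0,0,0],[0,0,0],[0,0,0]]}' >/dev/null
python3 b.py lr -4 1 0 0.5 4.2|head -1; done
```

```text
t 37.62 cell now in bay [-5.3 -0.3  0.6] tilt 0.001 yawerr -0.001 F [ 6.5 -2.5 -1.7] w 17.4
turn [ 0.001  0.001 -0.001] shift_old [-0.3  0.3  0.6] shift_new [-0.3  0.3  0.6]
t 37.87 cell now in bay [-4.7 -0.2  0.3] tilt 0.0 yawerr -0.002 F [ 6.2 -1.6 -1.2] w 17.5
t 38.12 cell now in bay [-4.5 -0.2  0.2] tilt -0.002 yawerr -0.002 F [ 1.9 -1.7  7.1] w 18.0
```

```bash
python3 -m pendant '{"grip":[-1,-1,-1],"linear":[[-1,0,-0.8],[0,0,0],[0,0,0]],"angular":[[0,0,0],[0,0,0],[0,0,0]]}' >/dev/null
python3 b.py lr -4 1 0 0.5 4.2|head -1
for i in 1 2 3; do python3 -m pendant '{"grip":[-1,-1,-1],"linear":[[-1.4,0,0],[0,0,0],[0,0,0]],"angular":[[0,0,0],[0,0,0],[0,0,0]]}' >/dev/null
python3 b.py lr -4 1 0 0.5 4.2|head -1; done
```

```text
t 38.37 cell now in bay [-2.9 -0.2  0.4] tilt -0.001 yawerr -0.002 F [ 5.7 -2.6 -0.5] w 17.5
t 38.62 cell now in bay [-1.6 -0.2  0.3] tilt -0.001 yawerr -0.002 F [ 4.4 -3.7 -0.5] w 17.7
t 38.87 cell now in bay [-0.5 -0.1  0.3] tilt -0.001 yawerr -0.002 F [ 4.9 -2.9 -0.2] w 17.8
t 39.12 cell now in bay [ 0.6 -0.1  0.2] tilt -0.002 yawerr -0.002 F [ 3.9 -4.2  1.4] w 18.0
```

```bash
for i in 1 2 3; do python3 -m pendant '{"grip":[-1,-1,-1],"linear":[[-0.9,-0.2,0],[0,0,0],[0,0,0]],"angular":[[0,0,0],[0,0,0],[0,0,0]]}' >/dev/null
python3 b.py lr -4 1 0 0.5 4.2|head -1; done
```

```text
t 39.37 cell now in bay [ 1.1 -0.1  0.2] tilt -0.003 yawerr -0.002 F [ 1.4 -5.   3.3] w 17.6
t 39.62 cell now in bay [ 1.3 -0.1  0.1] tilt -0.005 yawerr -0.002 F [-0.5 -4.3  5.3] w 17.8
t 39.87 cell now in bay [ 1.5 -0.1  0.1] tilt -0.006 yawerr -0.002 F [-2.6 -4.8  7.8] w 17.8
```

```bash
python3 -m pendant '{"grip":[-1,-1,-1],"linear":[[-0.6,-0.3,0.6],[0,0,0],[0,0,0]],"angular":[[0,0.004,0],[0,0,0],[0,0,0]]}' >/dev/null
python3 b.py lr -4 1 0 0.5 4.2|head -1
python3 -m pendant '{"grip":[-0.35,-0.35,-0.35,-0.35,-0.35,-0.35,-0.35],"linear":[[0,0,0],[0,0,0],[0,0,0],[0,0,-10],[0,0,-25],[0,0,-30],[0,0,0]],"angular":[[0,0,0],[0,0,0],[0,0,0],[0,0,0],[0,0,0],[0,0,0],[0,0,0]]}'  >/dev/null
python3 d.py 400 -330 190 0 0
```

```text
t 40.12 cell now in bay [ 1.6 -0.1  0. ] tilt -0.011 yawerr -0.002 F [-5.5 -2.5 14.5] w 17.8
t 40.7 turn [ 0.001 -0.001  0.089] shift_new [ 213.5 -147.3  -87.5] shift_old [ 225.8 -127.7  -87.4]
pos [ 613.5 -182.7  102.5] F [ 1.3 -0.3  0.3] w 28.3 g 0.0
```

```bash
python3 -m pendant '{"grip":[-0.3,-0.3,-0.3,-0.3,-0.3,-0.3,-0.3,-0.3,-0.3,-0.3,-0.3],"linear":[[0,0,-30],[28,-16,-8],[28,-16,-8],[28,-16,-8],[28,-16,-8],[28,-16,-8],[28,-16,-8],[28,-16,-8],[28,-16,-8],[0,0,0],[0,0,0]],"angular":[[0,0,0],[0,0,0],[0,0,0],[0,0,0],[0,0,0],[0,0,0],[0,0,0],[0,0,0],[0,0,0],[0,0,0],[0,0,0]]}' | head -2
python3 - <<'E'
from h import *
Q={"s":(594.8,164.2,-.021),"l":(602.1,-127,.091)}
im=ctrl.get_image("top");cv2.imwrite("pics/full_t9.png",im[:,:,::-1])
S=4;I=cv2.resize(im,None,fx=S,fy=S,interpolation=cv2.INTER_CUBIC);h=cv2.cvtColor(I,cv2.COLOR_RGB2HSV)
m=((h[...,0]>92)&(h[...,0]<112)&(h[...,1]>130)&(h[...,2]>50)).astype(np.uint8)
n,lab,st,ce=cv2.connectedComponentsWithStats(m)
for k,q in Q.items():
  for y in(55,0,-55):
    u=proj(fr(q,[0,y,44]))[0]
    j=[i for i in range(1,n) if st[i,4]>400 and np.hypot(*((ce[i]+.5)/S-.5-u))<9]
    for i in j:
        ys,xs=np.where(lab==i);r=cv2.minAreaRect(np.c_[xs,ys].astype(np.float32))
        c=np.array(r[0])/S-.375;w=unproj(c,44)[0]-fr(q,[0,y,44])[0]
        vx,vy,_,_=cv2.fitLine(np.c_[xs,ys].astype(np.float32),cv2.DIST_L2,0,.01,.01).ravel()
        print(k,y,"blue centre rel bay mm",Ro.from_euler("z",-q[2]).apply(w)[:2].round(1),"size px",np.sort(r[1]).round(0)/S,"dir",round(float(np.degrees(np.arctan2(vx,-vy))),1))
# spring contacts, bystanders
o=cv2.imread("pics/top0.png")[:,:,::-1]
for nm,(x,y,w,hh) in dict(torch=(165,170,30,55),tape=(300,208,30,30),screw=(435,160,25,88)).items():
    print(nm,np.abs(o[y:y+hh,x:x+w].astype(int)-im[y:y+hh,x:x+w]).mean().round(1))
E
```

```text
t: 41.62
ee_pos: [398.5, -330.2, 192.9]
s 55 blue centre rel bay mm [-5.5 -1.2] size px [ 7.  15.5] dir 6.8
s 0 blue centre rel bay mm [-5.4 -0.8] size px [ 6.75 15.25] dir 5.5
s -55 blue centre rel bay mm [-5.6 -0.4] size px [ 6.5 15. ] dir 3.9
l 55 blue centre rel bay mm [-2.7  0.7] size px [ 5.75 19.25] dir 175.6
l 0 blue centre rel bay mm [-4.7  0.6] size px [ 6. 21.] dir 175.7
l -55 blue centre rel bay mm [-2.3  0.6] size px [ 6.25 19.5 ] dir 174.3
torch 1.3
tape 1.2
screw 4.9
```

Run:
```python
from h import *
im=cv2.imread("pics/full_t9.png")[:,:,::-1].astype(np.float32)
for k,q,h in(("l",(602.1,-127,.091),32.5),("s",(594.8,164.2,-.021),25)):
  xs=np.arange(-h-14,h+8,3.)
  print(k,"x",xs.astype(int).tolist())
  for y in(55,0,-55):
    u=proj(fr(q,np.c_[xs,0*xs+y,0*xs+44])).astype(np.float32)
    v=cv2.remap(im,u[None,:,0],u[None,:,1],cv2.INTER_LINEAR)[0].astype(int)
    print(y,"R",v[:,0].tolist());print("   B",v[:,2].tolist())
```

```text
l x [-46, -43, -40, -37, -34, -31, -28, -25, -22, -19, -16, -13, -10, -7, -4, -1, 1, 4, 7, 10, 13, 16, 19, 22, 25, 28, 31, 34, 37]
55 R [167, 178, 183, 191, 136, 61, 40, 39, 40, 41, 39, 40, 39, 40, 40, 40, 40, 39, 40, 40, 41, 41, 42, 96, 201, 166, 91, 60, 57]
   B [147, 118, 86, 126, 98, 86, 82, 84, 99, 100, 100, 101, 101, 100, 101, 101, 101, 100, 101, 102, 102, 103, 104, 130, 186, 164, 101, 58, 52]
0 R [168, 172, 196, 192, 148, 65, 41, 39, 40, 40, 40, 39, 38, 40, 41, 41, 40, 41, 40, 42, 43, 41, 40, 112, 207, 152, 99, 73, 57]
   B [151, 111, 78, 131, 94, 93, 83, 92, 101, 101, 101, 102, 101, 102, 102, 103, 103, 103, 103, 103, 104, 102, 102, 138, 190, 156, 101, 66, 52]
-55 R [167, 184, 183, 189, 147, 74, 43, 41, 40, 42, 41, 41, 42, 41, 42, 42, 42, 41, 42, 43, 43, 42, 42, 76, 203, 170, 88, 66, 56]
   B [149, 133, 66, 144, 104, 85, 82, 88, 102, 103, 103, 103, 103, 103, 103, 103, 103, 104, 103, 103, 103, 103, 101, 120, 185, 164, 97, 63, 53]
s x [-39, -36, -33, -30, -27, -24, -21, -18, -15, -12, -9, -6, -3, 0, 3, 6, 9, 12, 15, 18, 21, 24, 27, 30]
55 R [163, 174, 185, 192, 148, 66, 33, 30, 30, 29, 29, 29, 30, 29, 30, 32, 31, 30, 101, 205, 156, 91, 60, 53]
   B [144, 123, 89, 123, 100, 86, 85, 85, 99, 100, 100, 100, 101, 101, 101, 103, 104, 104, 132, 188, 158, 104, 59, 50]
0 R [160, 176, 184, 184, 126, 48, 32, 33, 30, 32, 33, 32, 32, 31, 34, 32, 33, 33, 112, 201, 157, 103, 62, 53]
   B [140, 102, 96, 121, 88, 86, 81, 88, 98, 100, 101, 102, 102, 102, 103, 103, 103, 104, 141, 187, 162, 112, 60, 50]
-55 R [169, 180, 198, 199, 124, 49, 35, 36, 36, 33, 37, 38, 38, 35, 37, 37, 37, 35, 120, 197, 154, 108, 60, 54]
   B [148, 114, 100, 137, 99, 86, 81, 90, 101, 101, 103, 103, 103, 103, 104, 103, 104, 103, 143, 183, 159, 114, 56, 50]
```

The profiles along all six bays, loose cells and built-in ones alike, agree to within about 1 mm.

```bash
python3 -c "
from workcell import ctrl
print(ctrl.close_job())"
```

```text
the job is handed in; nothing more can be done
None
```

I put all four cells on charge, the two long ones in the long dock and the two short ones in the short dock, and handed the job in at about 42 s; in the last picture all four line up with the docks' built-in cells to within about 1 mm, but `close_job` gave no verdict.

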